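# Uncover the desiccator and crack its stuck lid to vent it

## Robot

A 6-joint arm with a two-finger parallel gripper is mounted at the origin on a cart in front of the work surface, level with it; the furniture and walls round the work are solid. World frame = base frame: x ahead of the robot, y to its left, z up, the work surface at z = 0. Lengths are in m, angles in degrees, forces in N, time in s.
With the tool pointing down it reaches from about 0.25 to 0.725 m from the base axis. Payload 9.7 kg.
Tool frame: the origin (TCP) lies midway between the tips of the shut fingers; the grasp point (between the pads) lies 19 mm behind it (bot.hold_point_z is the distance from the TCP to the grasp point, in m); z points along the fingers, y is the line along which they close (so a half turn about z gives the same grasp; the last joint's range is limited). The gripper opens to 85 mm and grips with 20 to 120 N. Pads are 22 mm wide; open, the fingers measure 114 mm over their backs; the gripper's body (76 mm by 85 mm) begins 54 mm behind the grasp point. The pads swing forward as they close: fully open they stand 13 mm farther back than shut.
Start: joints at [-63.484, 4.979, 10.078, 95.1, 0, 90], TCP at [0.246, -0.492, 0.231] pointing down, gripper open.
Joint ranges: [-179.16, 179.16], [-48.56, 103.87], [-65.8, 70.77], [-126.05, 130.52], [-82.76, 87.17], [-180, 180]. Speed limits (degrees/s): [127.2, 127.2, 147.25, 180, 180, 180].

## Interface

Orientations are given as [roll, pitch, yaw] about the fixed x, y, z axes, in that order (R = Rz(yaw) Ry(pitch) Rx(roll)).
In Python, from workcell import bot gives the robot as it stands.
- The arm moves only by the tool play_rows, never from a script. Its argument "steps" is a list that holds one entry, the list of rows, each a list of 4 numbers: the shift along the tool's x, y, z in m, then the turn about the tool's z in rad. In form: [[[tx, ty, tz, yaw], ...]]. A call has exactly 5 rows; each row shifts and turns the commanded pose from where the row before left it, along the tool's axes as they then stand; what a row does not reach is not made up. A row lasts 1/12 s, in which the tool goes at most 41.7 mm and 7.16 degrees, less where a joint would pass 70% of its speed; a pose out of reach is approached as far as the arm can. A call is refused whole if a number of a shift passes 0.0417 or a number of a turn 0.125, either way. A call with a gripper value outside its range is refused whole. "gripper" is the finger opening in m, from 0 to 0.0854, set as the call begins (left out, the last holds). The fingers move at their own pace and stop on an object; "squeeze" is the grip in N (left out, the last holds). Time passes only in rows, so rows that do not move let the fingers close, or fill a call up. It gives the time, the measured TCP pose, the force, the opening and the grip force at its end, in the units of the state.
- bot.get_obs(): the state, without advancing time (a new reading comes with each control period).
- bot.camera(name): name is "side" or "top" or "wrist"; returns a dict with "img" (480x640x3 uint8, blue, green, red), "vfov" (degrees; the focal length in pixels is half the picture's height over the tangent of half this angle, whatever the lens; pixels are square), "cx", "cy" (the principal point, pixels), "xyz" and "attitude" of the camera in the world. Camera axes: x right, y down, z forward; pixel columns grow to the right and rows downward; lengths in m; the calibration is good to about 2 mm. The wrist camera is an equidistant fisheye: a pixel r from the principal point sees the ray r / f radians off the axis. A picture is of the moment at which its call begins. There is no depth.
- bot.job_done(): hands the job in; it is judged then, once.
The state is a dict: "time": time; "q": joint angles; "qd": joint speeds; "joint_efforts": joint torques, N m; "ee_pos": TCP position; "tcp_rot": TCP orientation; "wrist_force": force on the tool from outside, world axes, zero at the start; "torque": the same for the moment, N m; "opening": finger opening in m; "grasp_force": force on a finger pad.
Only numpy, scipy, OpenCV 4.12 (cv2) and the standard library are available. Lean on these libraries where they do the work, as an engineer would, in place of code of your own. Each camera call takes 0.05 s, during which the arm holds its last target. There are 200 camera calls.

## Task

Vent the white desiccator box: lift the loose blue cover plate straight up off its two pins by the yellow grip and lower it flat, grip up, onto the middle of the green mat, without dropping it, and let go of it. Then take the red pull bar of the clear lid underneath, pull the lid up until its sticky seal breaks free, and finish while still holding the bar, with the lid kept still and only slightly open: its front edge about 27 mm above the seal (15 to 38 mm is fine). Never swing the lid up to its stop on the way, and leave the other things on the bench where they stand.

Things in the scene. Friction and masses are not known exactly. Their poses are not given: they have to be found in the camera images.
- desiccator: White fixed box, 160 (its x) x 140 (its y) x 75 mm, black seal on its rim. Origin: centre of underside; x points from its front (gauge, towards the robot) to its hinge side, z up. Grey cheeks, 100 x 14 mm, 130 mm tall, at y +79 and -79 mm; on the middle of each top a pin, 8 mm wide, to z 144 mm. It stands left or right, the mat on the other side
- cover_plate: Loose blue plate, 110 (its x) x 184 (its y) x 5 mm, 0.14 to 0.28 kg, two 11 mm holes. Starts lying on the cheeks (underside at z 130 mm), pins through its holes, over the lid and bar. Origin: centre of underside, z up. Yellow grip: upright block at its centre, 12 (x) x 56 (y) mm, from z 5 to 37 mm: pinch it across the 12 mm from above
- mat: Green mat fixed to the bench, 150 mm (its x) by 220 mm (its y), 3 mm thick. Origin: centre of its underside
- lid: The clear lid with its red bar. Origin: middle of its hinge axis (x +78, y 0, z 83 mm of the box); at angle 0 its axes are parallel to the box's
- lid_pull (a point): Red round bar on the lid, 10 mm thick, 70 mm long along y, on two posts at y +31 and -31 mm. The point is the centre of the bar; lid shut: x -45, y 0, z 118 mm of the box, 30 mm above the lid's top. Pinch it from above across its thickness, between the posts; it can turn between the fingers as the lid tilts, so the hand may stay upright
- lid_angle (a joint): Angle of the clear lid (156 x 136 x 10 mm, 0.35 kg), rad: 0 shut, grows as its front edge rises, stop at 0.42. Axis along the box's y at x +78, z 83 mm of the box; 0.1 rad lifts the front edge 16 mm, the bar 12 mm. The seal holds until an upward pull of about 10 N on the bar, then fades within 0.08 rad; after that only 2 N of weight: it falls shut if let go
- beaker_100: Bystander, leave alone: small clear beaker, 53 mm wide, 69 mm tall. Origin: centre of its underside
- beaker_250: Bystander, leave alone: clear beaker with pale blue filling, 72 mm wide, 95 mm tall. Origin: centre of its underside
- wash_bottle: Bystander, leave alone: yellow-green wash bottle with spout, 67 x 94 mm, 180 mm tall. Origin: centre of its underside
- sample_tin: Bystander, leave alone: grey lidded tin, 71 mm wide, 68 mm tall. Origin: centre of its underside
- blue_cap_bottle: Bystander, leave alone: white bottle with blue cap, 67 mm wide, 125 mm tall. Origin: centre of its underside
- sample_cup: Bystander, leave alone: small open metal cup, 51 mm wide, 39 mm tall. Origin: centre of its underside
- timer: Bystander, leave alone: flat pale timer, 65 x 65 x 18 mm. Origin: centre of its underside
- measuring_cylinder: Bystander, leave alone: clear measuring cylinder on a blue foot, 61 mm wide, 231 mm tall. Origin: centre of its underside

How it is judged (in metres and radians):
On the way, in this order (a step that is already met when the one before it is completed fails the run):
1. the cover plate is held by the fingers, level and clear above the pins, the lid still shut (z of cover_plate in the frame of desiccator above 0.15 m and angle between cover_plate's own z axis and vertical below 0.3 rad and contact force between the fingers and cover_plate above 0.5 N and value of joint lid_angle below 0.03 rad), for 0.1 s.
2. the cover plate lies flat on the green mat, grip up, and is let go, the lid still shut (horizontal distance between cover_plate and mat below 0.06 m and height (world z) of cover_plate below 0.008 m and angle between cover_plate's own z axis and vertical below 0.06 rad and contact force between the fingers and cover_plate below 0.05 N and linear speed of cover_plate below 0.02 m/s and value of joint lid_angle below 0.03 rad), for 0.2 s.
3. the lid has broken free of its seal, pulled by its bar (value of joint lid_angle above 0.07 rad and contact force between the fingers and lid above 0.8 N), for 0.1 s.
At the end, for the whole second after the job is handed in: Fingers still hold the pull bar (over 0.8 N, grasp point within 35 mm of its centre), the lid still (0.05 rad/s) at 0.09 to 0.27 rad, not propped by the plate; the plate lies flat (0.06 rad, underside under 8 mm), released, at rest, its centre within 60 mm of the mat's centre (horizontal distance between cover_plate and mat below 0.06 m and height (world z) of cover_plate below 0.008 m and angle between cover_plate's own z axis and vertical below 0.06 rad and contact force between the fingers and cover_plate below 0.05 N and linear speed of cover_plate below 0.02 m/s and value of joint lid_angle between 0.09 and 0.27 rad and contact force between the fingers and lid above 0.8 N and distance between the grasp point and lid_pull below 0.035 m and velocity of joint lid_angle between -0.05 and 0.05 rad/s and contact force between cover_plate and lid below 0.05 N); the arm keeps its last pose, push and grip.
It fails at once if the cover plate is dropped: let go over 20 mm above its place, away from its pins (contact force between the fingers and cover_plate below 0.02 N and height (world z) of cover_plate above 0.023 m and horizontal distance between cover_plate and desiccator above 0.1 m).
It fails at once if the lid is swung up to its stop (over 0.40 rad) (value of joint lid_angle above 0.4 rad).
It fails at once if a bystander is moved by more than 30 mm (distance of any of beaker_100, beaker_250, wash_bottle, sample_tin, blue_cap_bottle, sample_cup, timer, measuring_cylinder from where it was at the start of the episode above 0.03 m).
It also fails if it takes over 53 s, if anything falls off the work surface, if the arm or the gripper's body presses on something with over 40 N, if the wrist force passes 120 N, or if a joint passes its speed limit or range.

## Working session

There is one attempt and no reset: what is moved stays moved. The work goes in short steps, Python scripts to look and compute and a tool call to move; the robot and the scene stay as the last step left them, time stands still between calls to the robot, and variables do not carry over. Pictures are saved under pics/ and viewed, at most 10 in all, crops included, and the job is handed in when it is done.

Besides the shell and the picture viewer there is one more tool, called after ">>>" as name(argument=value, ...) on one line, values as JSON. play_rows: Moves the arm, as the interface text tells. Its arguments: {"type":"object","properties":{"steps":{"type":"array","items":{"type":"array","items":{"type":"array","items":{"type":"number"}}}},"gripper":{"type":"number"},"squeeze":{"type":"number"}},"required":["steps"]}

```bash
mkdir -p pics
python3 - <<'E'
from workcell import bot
import cv2
o=bot.get_obs();print(o)
for n in ['side','top']:
    c=bot.camera(n);cv2.imwrite(f'pics/{n}0.png',c['img']);print(n,{k:v for k,v in c.items() if k!='img'})
E
```

```text
{'time': 0.0, 'q': array([-6.34831801e+01,  5.01207552e+00,  1.00340739e+01,  9.50976234e+01,
       -2.79001427e-03,  9.00005178e+01]), 'qd': array([ 0.06776854,  0.03059716,  0.0618199 , -0.01293412,  0.03981609,
        0.01227265]), 'joint_efforts': array([-1.12375608e-03, -5.20392466e+01,  4.64807224e+01,  1.61880342e-02,
       -1.95975485e-05,  1.75677354e-05]), 'ee_pos': array([ 0.24544442, -0.49195473,  0.23057029]), 'tcp_rot': array([-1.79924375e+02,  2.79069533e-03,  2.65163057e+01]), 'wrist_force': array([-0.20705076, -0.4522265 ,  0.10937253]), 'torque': array([ 0.00868153, -0.04735405,  0.02580379]), 'grasp_force': 0.0, 'opening': 0.08529914662714477}
side {'vfov': 42.61512008893438, 'cx': 325.15102927697654, 'cy': 227.2332509656013, 'xyz': array([-0.79812358, -0.40598485,  0.95468131]), 'attitude': array([-121.00306671,    0.19666435,  -74.67434113])}
top {'vfov': 43.28486028793418, 'cx': 315.19633291911333, 'cy': 247.3119963096226, 'xyz': array([ 0.32239014, -0.03986497,  1.51775525]), 'attitude': array([-170.3819989,    1.1587774,  -89.3368269])}
```

View pics/top0.png

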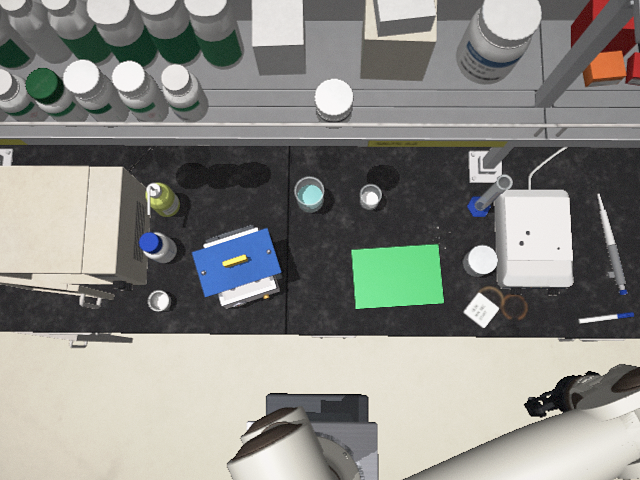

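View pics/side0.png

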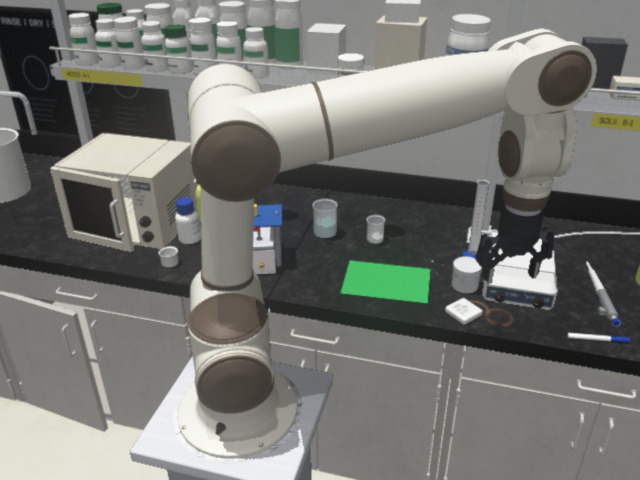

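Top view: blue plate has corners at about (192,251), (271,229), (282,273) and (205,296), with the yellow grip at (235,260). The green mat has corners at about (352,250), (438,245), (443,302) and (356,308). In the side view the arm partly hides the box, and the grip shows at about (255,210).

```bash
cat > h.py <<'E'
import numpy as np,cv2
from scipy.spatial.transform import Rotation as R
def ray(c,px,fish=False):
    px=np.atleast_2d(np.asarray(px,float)); f=240/np.tan(np.radians(c['vfov']/2))
    d=(px-[c['cx'],c['cy']])/f
    if fish:
        r=np.linalg.norm(d,axis=1,keepdims=True); v=np.hstack([d/np.maximum(r,1e-9)*np.sin(r),np.cos(r)])
    else: v=np.hstack([d,np.ones((len(d),1))])
    M=R.from_euler('xyz',c['attitude'],degrees=True).as_matrix()
    return np.asarray(c['xyz']),v@M.T
def atz(c,px,z,fish=False):
    o,v=ray(c,px,fish); return o+v*((z-o[2])/v[:,2])[:,None]
def tri(c1,p1,c2,p2,f1=False,f2=False):
    o1,a=ray(c1,p1,f1);o2,b=ray(c2,p2,f2);out=[]
    for u,w in zip(a,b):
        s=np.linalg.lstsq(np.c_[u,-w],o2-o1,rcond=None)[0]; P,Q=o1+s[0]*u,o2+s[1]*w
        out.append(np.r_[(P+Q)/2,np.linalg.norm(P-Q)])
    return np.array(out)
def seg(img,lo,hi,box=None):
    m=cv2.inRange(cv2.cvtColor(img,cv2.COLOR_BGR2HSV),lo,hi)
    if box: k=np.zeros_like(m);x0,y0,x1,y1=box;k[y0:y1,x0:x1]=255;m&=k
    cs=max(cv2.findContours(m,cv2.RETR_EXTERNAL,cv2.CHAIN_APPROX_NONE)[0],key=cv2.contourArea)
    return cs[:,0,:].astype(float)
def rect(P):
    (c,s,a)=cv2.minAreaRect(P[:,:2].astype(np.float32)); return c,s,a
E
python3 - <<'E'
from h import *
from workcell import bot
c=bot.camera('top');s=bot.camera('side')
for n,lo,hi,z,b in [('mat',(40,80,80),(80,255,255),.003,(330,230,460,320)),('plate',(100,80,60),(125,255,255),.135,(185,220,290,300)),('grip',(20,100,100),(35,255,255),.167,(215,245,255,275))]:
    k=seg(c['img'],lo,hi,b);print(n,rect(atz(c,k,z)),k.mean(0))
# mat height check: two views
m=seg(s['img'],(40,80,80),(80,255,255),(330,250,450,310))
mt=seg(c['img'],(40,80,80),(80,255,255),(330,230,460,320))
def cen(k): q=cv2.moments(k.astype(np.float32).reshape(-1,1,2));return [q['m10']/q['m00'],q['m01']/q['m00']]
print('mat tri',tri(c,[cen(mt)],s,[cen(m)]))
w=bot.camera('wrist');print({k:v for k,v in w.items() if k!='img'})
I=cv2.resize(s['img'][180:290,220:300],None,fx=6,fy=5,interpolation=2)
J=cv2.resize(c['img'][210:310,185:290],None,fx=3,fy=5.5,interpolation=2)
cv2.imwrite('pics/crop.png',np.hstack([cv2.resize(I,(480,550)),J]))
E
```

```text
mat ((0.5085046291351318, -0.2119174599647522), (0.15189553797245026, 0.2220933586359024), 4.244688510894775) [396.75257732 275.99312715]
plate ((0.520845353603363, 0.17436592280864716), (0.11291409283876419, 0.18691383302211761), 18.779165267944336) [235.62083333 262.11666667]
grip ((0.5185649991035461, 0.17217305302619934), (0.014570033177733421, 0.05420121178030968), 19.215038299560547) [234.90384615 260.59615385]
mat tri [[ 0.50770977 -0.21203117  0.00122757  0.00062662]]
{'vfov': 65.70646984690485, 'cx': 320.9079906750294, 'cy': 240.91172672672306, 'xyz': array([ 0.30797363, -0.46036035,  0.37482058]), 'attitude': array([ 1.63972801e+02,  2.91955852e-02, -6.34624796e+01])}
```

View pics/crop.png

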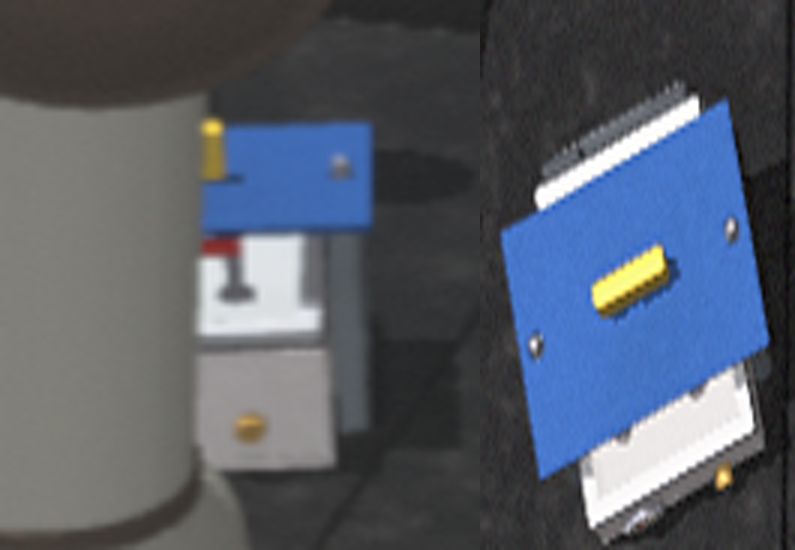

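Plate and grip centre are at about (0.519, 0.1735) with yaw of about 19°. The mat is at (0.508, -0.212) with yaw 4.2°. I'll swing along an arc to hover above the grip.

>>> play_rows(steps=[[[0.0393,-0.0014,0,-0.0716],[0.0393,-0.0014,0,-0.0716],[0.0393,-0.0014,0,-0.0716],[0.0393,-0.0014,0,-0.0716],[0.0393,-0.0014,0,-0.0716]]], gripper=0.0854)

```text
time: 0.67
ee_pos: [0.4036, -0.3739, 0.231]
tcp_rot: [-180.0, -0.0, 47.2]
wrist_force: [0.9, -0.9, 0.0]
opening: 0.0851
grasp_force: 0.0
```

>>> play_rows(steps=[[[0.0393,-0.0014,0,-0.0716],[0.0393,-0.0014,0,-0.0716],[0.0393,-0.0014,0,-0.0716],[0.0393,-0.0014,0,-0.0716],[0.0393,-0.0014,0,-0.0716]]])

```text
time: 1.08
ee_pos: [0.5089, -0.2088, 0.231]
tcp_rot: [-180.0, 0.0, 67.7]
wrist_force: [0.7, -0.3, 0.3]
opening: 0.0854
grasp_force: 0.0
```

>>> play_rows(steps=[[[0.0393,-0.0014,0,-0.0716],[0.0393,-0.0014,0,-0.0716],[0.0393,-0.0014,0,-0.0716],[0.0393,-0.0014,0,-0.0716],[0.0393,-0.0014,0,-0.0716]]])

```text
time: 1.5
ee_pos: [0.5496, -0.0174, 0.231]
tcp_rot: [-180.0, -0.0, 88.3]
wrist_force: [0.9, -0.8, 0.7]
opening: 0.0856
grasp_force: 0.0
```

>>> play_rows(steps=[[[0.0393,-0.0014,0,-0.0716],[0.0393,-0.0014,0,-0.0716],[0.0393,-0.0014,0,-0.0716],[0.0393,-0.0014,0,-0.0716],[0.0393,-0.0014,0,-0.0716]]])

```text
time: 1.92
ee_pos: [0.5207, 0.1762, 0.231]
tcp_rot: [-180.0, -0.0, 108.8]
wrist_force: [2.2, -0.7, -0.2]
opening: 0.0853
grasp_force: 0.0
```

>>> play_rows(steps=[[[0,0,0,0],[0,0,0,0],[0,0,0,0],[0,0,0,0],[0,0,0,0]]])

```text
time: 2.33
ee_pos: [0.5215, 0.173, 0.2313]
tcp_rot: [-180.0, 0.0, 108.4]
wrist_force: [0.0, -0.7, -0.3]
opening: 0.0852
grasp_force: 0.0
```

Run:
```python
from h import *
from workcell import bot
import json
w=bot.camera('wrist');cv2.imwrite('pics/w1.png',w['img']);print({k:v for k,v in w.items() if k!='img'})
o=bot.get_obs();print(o['time'],o['ee_pos'],o['tcp_rot'],o['q'])
```

```text
{'vfov': 65.70646984690485, 'cx': 320.9079906750294, 'cy': 240.91172672672306, 'xyz': array([0.4992797 , 0.23996009, 0.37524272]), 'attitude': array([1.63967532e+02, 2.19375439e-02, 1.84562044e+01])}
2.3833 [0.52157776 0.17309394 0.23128369] [1.79998792e+02 5.96375884e-03 1.08440897e+02] [ 1.83623437e+01  4.91539254e+00  1.00101754e+01  9.50935668e+01
 -5.96209732e-03  8.99214465e+01]
```

View pics/w1.png

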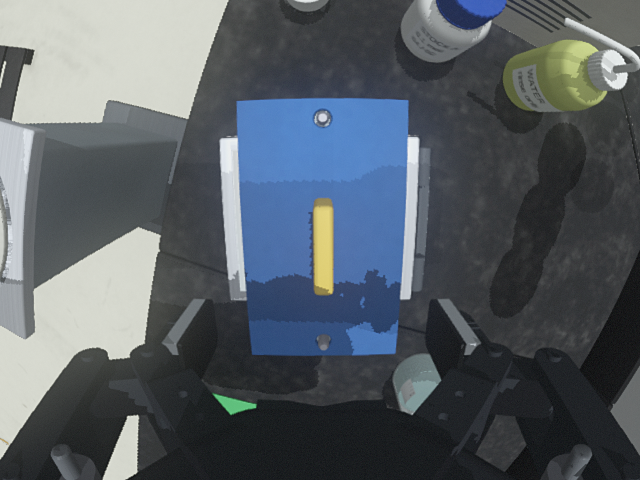

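The wrist view shows the grip running from about (323,203) to (323,289) and the pins at (322,118) and (323,342). Next I'll triangulate these with the top view.

Run:
```python
from h import *
from workcell import bot
c=bot.camera('top');w=bot.camera('wrist')
print('pins L,R; ',tri(c,[[203.7,272.7],[269,251.5]],w,[[322,118],[323,342]],False,True))
# plate corners wrist (left-front,left-back,right-back,right-front)
W=[[237,100],[408,100],[397,354],[253,355]]
T=[[205,296],[192,251.5],[271,228.5],[282,272.5]]
P=tri(c,T,w,W,False,True);print(P);print('centre',P.mean(0))
b=P[1]+P[2]-P[0]-P[3];print('yaw',np.degrees(np.arctan2(b[1],b[0])))
Q=atz(w,W,.135,True);print('wrist@.135',Q,Q.mean(0))
b=Q[1]+Q[2]-Q[0]-Q[3];print('yaw',np.degrees(np.arctan2(b[1],b[0])))
print('pins',atz(w,[[322,118],[323,342]],.144,True))
k=seg(w['img'],(20,100,150),(35,255,255),(290,180,350,310));print(k.min(0),k.max(0))
g=atz(w,[[323,206],[323,291]],.167,True);print('grip',g,g.mean(0))
```

```text
pins L,R;  [[0.49635532 0.25218273 0.11721724 0.00178494]
 [0.54721029 0.09831046 0.13155642 0.00190003]]
[[0.4401883  0.24520175 0.13226987 0.00451246]
 [0.556331   0.29375529 0.06579156 0.00226202]
 [0.60755174 0.097658   0.12051273 0.00941993]
 [0.49897514 0.0669384  0.12913767 0.00267435]]
centre [0.52576155 0.17588836 0.11192796 0.00471719]
yaw 19.4310672964111
wrist@.135 [[0.43974773 0.24710913 0.135     ]
 [0.54436168 0.28217221 0.135     ]
 [0.60588276 0.10673662 0.135     ]
 [0.50026348 0.07075924 0.135     ]] [0.52256392 0.1766943  0.135     ]
yaw 18.670761786216627
pins [[0.49605085 0.25145259 0.144     ]
 [0.54567804 0.10551373 0.144     ]]
[314. 205.] [332. 293.]
grip [[0.51269333 0.20329722 0.167     ]
 [0.52940236 0.15353712 0.167     ]] [0.52104785 0.17841717 0.167     ]
```

>>> play_rows(steps=[[[0.002,0,0.015,-0.008],[0,0,0.025,0],[0,0,0.025,0],[0,0,0.017,0],[0,0,0.01,0]]])

```text
time: 2.9
ee_pos: [0.5199, 0.1754, 0.1369]
tcp_rot: [-179.8, -0.0, 109.0]
wrist_force: [-0.6, 0.1, -0.2]
opening: 0.0854
grasp_force: 0.0
```

>>> play_rows(steps=[[[0,0,0,0],[0,0,0,0],[0,0,0,0],[0,0,0,0],[0,0,0,0]]], gripper=0.0, squeeze=60)

```text
time: 3.32
ee_pos: [0.5211, 0.1763, 0.1405]
tcp_rot: [179.9, 0.0, 109.0]
wrist_force: [-0.3, 0.2, 0.5]
opening: 0.0258
grasp_force: 0.0
```

>>> play_rows(steps=[[[0,0,0,0],[0,0,0,0],[0,0,0,0],[0,0,0,0],[0,0,0,0]]])

```text
time: 3.73
ee_pos: [0.5211, 0.1763, 0.1403]
tcp_rot: [179.9, 0.0, 109.0]
wrist_force: [0.2, -0.0, 6.5]
opening: 0.0107
grasp_force: 59.6
```

>>> play_rows(steps=[[[0,0,-0.004,0],[0,0,-0.008,0],[0,0,-0.01,0],[0,0,-0.01,0],[0,0,-0.01,0]]])

```text
time: 4.15
ee_pos: [0.5205, 0.1762, 0.1826]
tcp_rot: [180.0, -0.0, 109.0]
wrist_force: [0.1, -0.3, -1.9]
opening: 0.0106
grasp_force: 58.7
```

>>> play_rows(steps=[[[0,0,-0.01,0],[0,0,-0.01,0],[0,0,-0.01,0],[0,0,-0.005,0],[0,0,0,0]]])

```text
time: 4.57
ee_pos: [0.521, 0.1763, 0.2179]
tcp_rot: [179.9, 0.0, 109.0]
wrist_force: [-0.3, 0.6, -1.9]
opening: 0.0111
grasp_force: 58.8
```

Run:
```python
from h import *
from workcell import bot
w=bot.camera('wrist');s=bot.camera('side')
cv2.imwrite('pics/lift.png',np.hstack([cv2.resize(w['img'],(420,315)),cv2.resize(s['img'][130:290,200:380],(354,315))]))
o=bot.get_obs();print(o['time'],o['ee_pos'],o['tcp_rot'],o['q'],o['opening'],o['grasp_force'],o['wrist_force'])
```

```text
4.6667 [0.52060157 0.17618882 0.21614047] [-1.79994263e+02 -1.03125164e-03  1.09023692e+02] [1.86970052e+01 4.62749184e+00 8.01696791e+00 9.33952189e+01
 9.98523533e-04 8.96733131e+01] 0.010884453909380844 58.783738017082214 [-0.07522274 -0.08219533 -2.47722218]
```

View pics/lift.png

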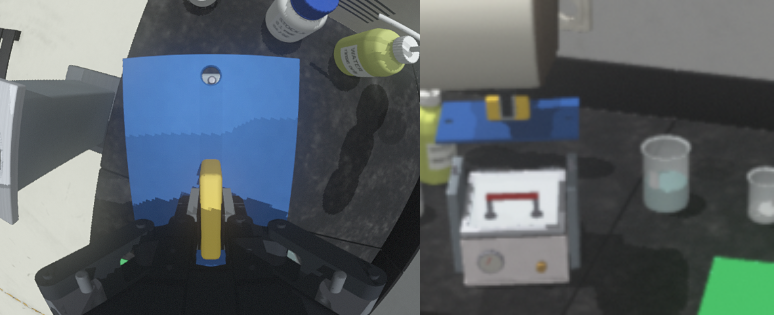

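Plate is lifted level at 0.20 m, and the red bar on the shut lid is now visible. Next I'll carry the plate to the mat.

>>> play_rows(steps=[[[-0.01,-0.003,0,0.008],[-0.018,-0.006,0,0.017],[-0.025,-0.008,0,0.018],[-0.025,-0.008,0,0.018],[-0.025,-0.008,0,0.018]]])

```text
time: 5.08
ee_pos: [0.5189, 0.0665, 0.2155]
tcp_rot: [-179.9, 0.0, 104.5]
wrist_force: [0.9, -0.1, -2.0]
opening: 0.0111
grasp_force: 58.8
```

>>> play_rows(steps=[[[-0.025,-0.006,0,0.018],[-0.025,-0.006,0,0.018],[-0.025,-0.006,0,0.018],[-0.025,-0.006,0,0.018],[-0.025,-0.006,0,0.018]]])

```text
time: 5.5
ee_pos: [0.5163, -0.0622, 0.2156]
tcp_rot: [-179.9, -0.0, 99.3]
wrist_force: [0.7, 0.0, -2.9]
opening: 0.0111
grasp_force: 58.8
```

>>> play_rows(steps=[[[-0.025,-0.004,0,0.018],[-0.025,-0.004,0,0.018],[-0.025,-0.004,0,0.018],[-0.025,-0.004,0,0.018],[-0.025,-0.004,0,0.018]]])

```text
time: 5.92
ee_pos: [0.5122, -0.1886, 0.2156]
tcp_rot: [-179.9, -0.0, 94.1]
wrist_force: [0.3, 0.2, -2.1]
opening: 0.011
grasp_force: 58.8
```

>>> play_rows(steps=[[[-0.018,-0.002,0,0.01],[-0.008,-0.001,0,0],[0,0,0,0],[0,0,0,0],[0,0,0,0]]])

```text
time: 6.33
ee_pos: [0.5117, -0.2123, 0.2161]
tcp_rot: [-180.0, -0.0, 93.6]
wrist_force: [0.1, -0.5, -3.4]
opening: 0.011
grasp_force: 58.8
```

Run:
```python
from h import *
from workcell import bot
o=bot.get_obs();print(o['time'],o['ee_pos'],o['tcp_rot'],o['opening'],o['grasp_force'])
c=bot.camera('top')
# bar of lid
k=seg(c['img'],(0,120,80),(8,255,255),(180,210,300,310))
i=c['img'][k.astype(int)[:,1].min():,:]
print('bar px',k.min(0),k.max(0),k.mean(0)); print(rect(atz(c,k,.122)),atz(c,[k.mean(0)],.122))
s=bot.camera('side')
k2=seg(s['img'],(0,120,60),(8,255,255),(200,180,300,290))
print('side',k2.min(0),k2.max(0),k2.mean(0));print(tri(c,[k.mean(0)],s,[k2.mean(0)]))
J=cv2.resize(c['img'][205:320,180:455],None,fx=2.9,fy=2.9,interpolation=2)
cv2.imwrite('pics/t2.png',J[:, :800])
```

```text
6.3333 [ 0.51171864 -0.21234708  0.21614113] [-1.79983487e+02 -2.65788238e-02  9.36431677e+01] 0.011011206114039765 58.77067029476166
bar px [229. 275.] [257. 286.] [242.96666667 280.83333333]
((0.4779634177684784, 0.15880802273750305), (0.008184809237718582, 0.06740061193704605), 19.127901077270508) [[0.47821676 0.15813804 0.122     ]]
side [234. 228.] [259. 230.] [246.5        229.13461538]
[[0.47806086 0.15941965 0.1201064  0.00214554]]
```

View pics/t2.png

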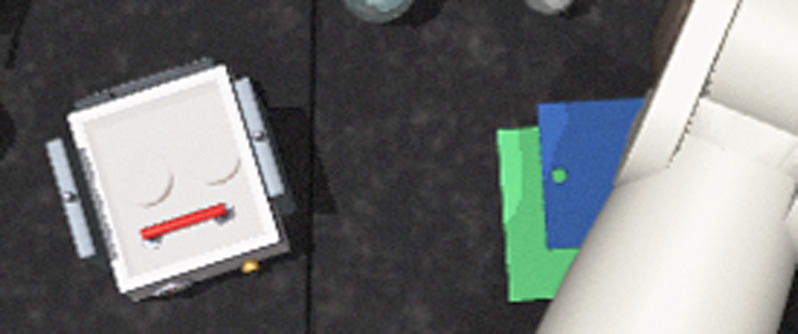

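Bar triangulates to (0.478, 0.159, 0.120) with yaw of about 19.1°. The plate is over the mat, so I'll lower it.

>>> play_rows(steps=[[[0,-0.003,0.01,0],[0,0,0.02,0],[0,0,0.03,0],[0,0,0.03,0],[0,0,0.03,0]]])

```text
time: 6.85
ee_pos: [0.509, -0.2124, 0.0954]
tcp_rot: [179.9, 0.0, 93.7]
wrist_force: [0.5, -0.1, -2.1]
opening: 0.0109
grasp_force: 58.9
```

>>> play_rows(steps=[[[0,0,0.03,0],[0,0,0.02,0],[0,0,0.012,0],[0,0,0.008,0],[0,0,0.004,0]]])

```text
time: 7.27
ee_pos: [0.5089, -0.2128, 0.0219]
tcp_rot: [-180.0, -0.0, 93.6]
wrist_force: [-0.8, 0.2, -1.5]
opening: 0.0112
grasp_force: 58.7
```

>>> play_rows(steps=[[[0,0,0.003,0],[0,0,0.003,0],[0,0,0.001,0],[0,0,0,0],[0,0,0,0]]])

```text
time: 7.68
ee_pos: [0.5091, -0.2135, 0.0159]
tcp_rot: [180.0, 0.0, 93.6]
wrist_force: [0.1, -0.2, -2.7]
opening: 0.0115
grasp_force: 58.7
```

>>> play_rows(steps=[[[0,0,0.001,0],[0,0,0.001,0],[0,0,0.0005,0],[0,0,0,0],[0,0,0,0]]])

```text
time: 8.1
ee_pos: [0.509, -0.2134, 0.0133]
tcp_rot: [180.0, 0.0, 93.6]
wrist_force: [-3.0, 0.8, 4.8]
opening: 0.0112
grasp_force: 59.5
```

>>> play_rows(steps=[[[0,0,0,0],[0,0,0,0],[0,0,0,0],[0,0,0,0],[0,0,0,0]]], gripper=0.05)

```text
time: 8.52
ee_pos: [0.5088, -0.2133, 0.0127]
tcp_rot: [-180.0, -0.0, 93.6]
wrist_force: [-0.4, -0.5, 0.4]
opening: 0.0501
grasp_force: 0.0
```

>>> play_rows(steps=[[[0,0,0,0],[0,0,-0.005,0],[0,0,-0.015,0],[0,0,-0.03,0],[0,0,-0.035,0]]])

```text
time: 8.93
ee_pos: [0.5076, -0.2128, 0.0973]
tcp_rot: [-179.8, -0.1, 93.6]
wrist_force: [1.0, 0.4, 0.6]
opening: 0.0501
grasp_force: 0.0
```

>>> play_rows(steps=[[[0,0,-0.035,0],[0,0,-0.035,0],[0,0,-0.03,0],[0,0,-0.02,0],[0,0,0,0]]])

```text
time: 9.35
ee_pos: [0.5101, -0.2138, 0.2232]
tcp_rot: [179.6, 0.2, 93.6]
wrist_force: [1.1, -1.5, 1.0]
opening: 0.0499
grasp_force: 0.0
```

Run:
```python
from h import *
from workcell import bot
o=bot.get_obs();print(o['time'],o['ee_pos'],o['tcp_rot'],o['opening'],o['grasp_force'])
w=bot.camera('wrist');cv2.imwrite('pics/w3.png',w['img'])
```

```text
9.35 [ 0.51005688 -0.21381872  0.22323877] [179.62893823   0.18227392  93.60590854] 0.049863587120442525 0.0
```

View pics/w3.png

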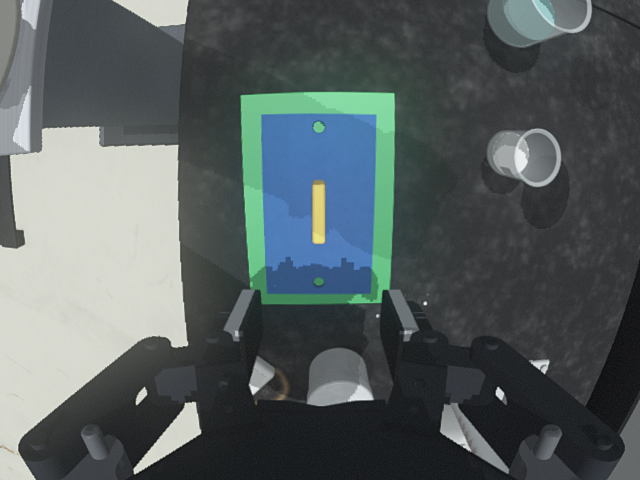

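Plate lies flat and centred on the mat: mat corners about (241,94) to (393,303), plate inside, grip at (319,212). Now I'll go to the bar.

>>> play_rows(steps=[[[0.025,0.0005,0,-0.018],[0.025,0.0005,0,-0.018],[0.025,0.0005,0,-0.018],[0.025,0.0005,0,-0.018],[0.025,0.0005,0,-0.018]]], gripper=0.06)

```text
time: 9.82
ee_pos: [0.4983, -0.0875, 0.2164]
tcp_rot: [-179.9, -0.0, 98.8]
wrist_force: [0.7, -0.1, 0.8]
opening: 0.0598
grasp_force: 0.0
```

>>> play_rows(steps=[[[0.025,0.0027,0,-0.018],[0.025,0.0027,0,-0.018],[0.025,0.0027,0,-0.018],[0.025,0.0027,0,-0.018],[0.025,0.0027,0,-0.018]]])

```text
time: 10.23
ee_pos: [0.488, 0.0377, 0.2165]
tcp_rot: [-179.9, -0.0, 104.0]
wrist_force: [0.6, 0.3, 0.5]
opening: 0.06
grasp_force: 0.0
```

>>> play_rows(steps=[[[0.0245,0.005,0,-0.018],[0.0245,0.005,0,-0.018],[0.0245,0.005,0,-0.018],[0.0245,0.005,0,-0.018],[0.0245,0.005,0,-0.018]]])

```text
time: 10.65
ee_pos: [0.4783, 0.1623, 0.2165]
tcp_rot: [-179.9, -0.0, 109.1]
wrist_force: [-0.4, 0.3, -0.1]
opening: 0.0597
grasp_force: 0.0
```

>>> play_rows(steps=[[[0,0,0,0],[0,0,0,0],[0,0,0,0],[0,0,0,0],[0,0,0,0]]])

```text
time: 11.07
ee_pos: [0.4791, 0.1603, 0.2176]
tcp_rot: [-180.0, 0.0, 109.0]
wrist_force: [0.0, 0.3, -0.6]
opening: 0.0598
grasp_force: 0.0
```

Run:
```python
from h import *
from workcell import bot
o=bot.get_obs();print(o['time'],o['ee_pos'],o['tcp_rot'],o['opening'],o['grasp_force'])
w=bot.camera('wrist')
k=seg(w['img'],(0,120,80),(8,255,255),(200,80,450,420))
print(k.min(0),k.max(0),rect(atz(w,k,.121,True)),rect(k))
P=np.array(rect(atz(w,k,.121,True))[0]);d=P-o['ee_pos'][:2];t=np.radians(o['tcp_rot'][2])
print('tool shift',d@[np.cos(t),np.sin(t)],d@[np.sin(t),-np.cos(t)])
```

```text
11.0667 [0.47911271 0.16032659 0.21759599] [-1.79984843e+02  7.37073232e-03  1.09001249e+02] 0.059764736689860876 0.0
[316. 208.] [327. 284.] ((0.48030921816825867, 0.15755420923233032), (0.0076544154435396194, 0.05393056944012642), 19.3261661529541) ((321.5, 246.0), (76.0, 11.0), 90.0)
tool shift -0.003010888232999238 0.00022866112068421277
```

>>> play_rows(steps=[[[0,0,0.012,0],[0,0,0.025,0],[0,0,0.03,0],[0,0,0.025,0],[0,0,0.013,0]]])

```text
time: 11.53
ee_pos: [0.478, 0.1602, 0.1096]
tcp_rot: [-179.8, 0.0, 109.0]
wrist_force: [-0.2, -1.2, -0.5]
opening: 0.06
grasp_force: 0.0
```

>>> play_rows(steps=[[[0,0,0.008,0],[0,0,0.003,0],[0,0,0,0],[0,0,0,0],[0,0,0,0]]])

```text
time: 11.95
ee_pos: [0.4797, 0.1613, 0.103]
tcp_rot: [179.9, 0.0, 109.1]
wrist_force: [0.4, -0.7, -0.3]
opening: 0.0601
grasp_force: 0.0
```

>>> play_rows(steps=[[[0,0,0,0],[0,0,0,0],[0,0,0,0],[0,0,0,0],[0,0,0,0]]], gripper=0.0, squeeze=50)

```text
time: 12.37
ee_pos: [0.4793, 0.1613, 0.1021]
tcp_rot: [180.0, -0.0, 109.1]
wrist_force: [1.9, 0.5, 0.6]
opening: 0.0083
grasp_force: 48.7
```

>>> play_rows(steps=[[[0,0,0,0],[0,0,0,0],[0,0,0,0],[0,0,0,0],[0,0,0,0]]])

```text
time: 12.78
ee_pos: [0.4793, 0.1613, 0.1021]
tcp_rot: [180.0, -0.0, 109.1]
wrist_force: [2.0, 0.9, 3.3]
opening: 0.0079
grasp_force: 48.8
```

>>> play_rows(steps=[[[0,0.0005,-0.002,0],[0,0.0006,-0.002,0],[0,0.0006,-0.002,0],[0,0.0007,-0.002,0],[0,0.0007,-0.002,0]]])

```text
time: 13.2
ee_pos: [0.4817, 0.1621, 0.1104]
tcp_rot: [-179.9, -0.0, 109.1]
wrist_force: [6.1, 2.6, -8.2]
opening: 0.0082
grasp_force: 49.2
```

>>> play_rows(steps=[[[0,0.0008,-0.002,0],[0,0.0009,-0.002,0],[0,0.0009,-0.002,0],[0,0.001,-0.002,0],[0,0.001,-0.002,0]]])

```text
time: 13.62
ee_pos: [0.4859, 0.1636, 0.1215]
tcp_rot: [-179.9, 0.0, 109.1]
wrist_force: [0.9, -0.0, -6.7]
opening: 0.0081
grasp_force: 48.9
```

>>> play_rows(steps=[[[0,0,0,0],[0,0,0,0],[0,0,0,0],[0,0,0,0],[0,0,0,0]]])

```text
time: 14.03
ee_pos: [0.4861, 0.1636, 0.1219]
tcp_rot: [-180.0, 0.0, 109.1]
wrist_force: [-1.1, -1.5, -1.7]
opening: 0.0079
grasp_force: 49.3
```

Run:
```python
from h import *
from workcell import bot
o=bot.get_obs();print(o['time'],o['ee_pos'],o['tcp_rot'],o['opening'],o['grasp_force'],o['wrist_force'])
w=bot.camera('wrist');s=bot.camera('side')
cv2.imwrite('pics/end.png',np.hstack([cv2.resize(w['img'],(420,315)),cv2.resize(s['img'][130:290,200:380],(354,315))]))
```

```text
14.0333 [0.48610329 0.16362347 0.12186864] [-1.79986207e+02  1.67351350e-03  1.09078635e+02] 0.007916834601936226 49.31075870990753 [-1.1119955  -1.45923506 -1.7085915 ]
```

View pics/end.png

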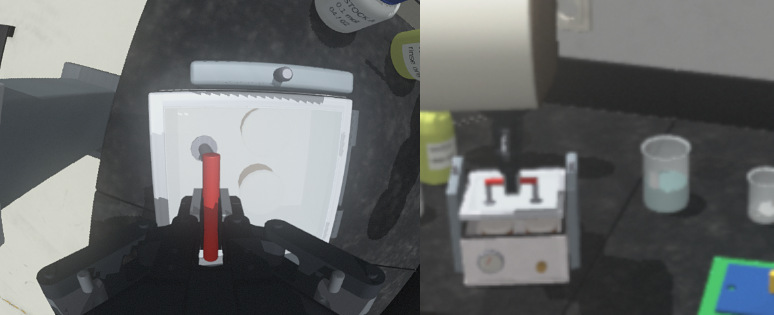

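The picture shows the lid open with a gap at its front edge. The bar sits in the fingers, about 7 px higher in the side view than when shut, which matches about 20 mm. The plate is still on the mat.

```bash
python3 -c "
from workcell import bot
print(bot.job_done())"
```

```text
the job is handed in; nothing more can be done
None
```

I handed the job in at about 14 s, and no verdict came back: the cover plate lies flat and released in the middle of the mat, and the gripper is holding the lid open by its bar at about 0.17 rad (about 27 mm at the front edge, worked out from the 20 mm lift).

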